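Dock the instrument module in the test jig

ROBOT

A 6-joint arm with a two-finger parallel gripper is mounted at the origin on the work surface. World frame = base frame: x ahead of the robot, y to its left, z up, the work surface at z = 0. Lengths are in m, angles in rad, forces in N, time in s.
With the tool pointing down it reaches from about 0.375 to 0.9 m from the base axis. Payload 3.1 kg.
Tool frame: the origin (TCP) lies at the very end of the fingers, on their centre line; the grasp point (between the pads) lies 19 mm behind it; z points along the fingers, y is the line along which they close (so a half turn about z gives the same grasp; the last joint's range is limited). The gripper opens to 85 mm and grips with 20 to 120 N. Pads are 22 mm wide; open, the fingers measure 114 mm over their backs; the gripper's body (76 mm by 85 mm) begins 54 mm behind the grasp point. The pads swing forward as they close: fully open they stand 13 mm farther back than shut.
Start: joints at [-0.178, 0.527, 1.433, -0, 1.181, -0.178], TCP at [0.625, 0, 0.231] pointing down, gripper open.
Joint ranges: [-3.08, 3.08], [-0.75, 2.2], [0.22, 2.44], [-1.43, 4.57], [0, 2.65], [-2.85, 2.85]. Speed limits (rad/s): [2.79, 2.79, 3.14, 3.14, 3.14, 3.14].

INTERFACE

Orientations are given as a unit quaternion [x, y, z, w].
In Python, from station import manip, vision gives the robot as it stands.
- The arm moves only by the tool drive_tool, never from a script. Its argument "deltas" is a list that holds one entry, the list of rows, each a list of 4 numbers: the shift along the tool's x, y, z in mm, then the turn about the tool's z in rad. A call has 1 to 5 rows; each row is the pose to reach, as a shift and turn from the pose commanded when the call began, along the tool's axes at that moment; what a row does not reach only later rows make up. A row lasts 1/12 s, in which the tool goes at most 41.7 mm and 7.16 degrees, less where a joint would pass 70% of its speed; a pose out of reach is approached as far as the arm can. A call with a gripper value outside its range is refused whole. "jaw" is the finger opening in mm, from 0 to 85.4, set as the call begins (left out, the last holds). The fingers move at their own pace and stop on an object; "force" is the grip in N (left out, the last holds). Time passes only in rows, so rows that repeat a pose let the fingers close. It gives the time, the measured TCP pose, the force, the opening and the grip force at its end, in the units of the state.
- manip.sense(): the state, without advancing time (a new reading comes with each control period).
- vision.snapshot(name): name is "scene" or "side" or "wrist"; returns the picture (480x640x3 uint8, red, green, blue); there is no depth.
- vision.camera_model(name): a dict with "camera_matrix" (3x3 intrinsics, pixels), "rvec" (rotation vector, rad) and "tvec" (3), from world to camera coordinates, as OpenCV has them. Camera axes: x right, y down, z forward; pixel columns grow to the right and rows downward; lengths in m; the calibration is good to about 2 mm. A picture is of the moment at which its call begins: read the wrist's pose just before it. camera_model takes no time and is no camera call; for the wrist camera it gives the pose at the moment of the call.
- manip.sign_off(): hands the job in; it is judged then, once.
The state is a dict: "t": time; "q": joint angles; "qd": joint speeds; "tau": joint torques, N m; "tcp_pos": TCP position; "tool_rot": TCP orientation; "force": force on the tool from outside, world axes, zero at the start; "ft_torque": the same for the moment, N m; "finger_gap": opening from 0.0 (shut) to 1.0 (fully open); "gripper_force": force on a finger pad.
Only numpy, scipy, OpenCV 4.12 (cv2) and the standard library are available. Lean on these libraries where they do the work, as an engineer would, in place of code of your own. Each camera call takes 0.05 s, during which the arm holds its last target. There are 200 camera calls.

TASK

Push the silver instrument module along the bench into the corner of the test jig, so that its long side sits flush along the yellow rail and its contact end is right up against the blue test block. Only push it with the fingers: keep it flat on the bench and do not lift it. Leave the tape roll, the screwdriver and the tumbler where they are.

Things in the scene. Friction and masses are not known exactly. Their poses are not given: they have to be found in the camera images.
- module: Silver aluminium box, 90 mm (its x) by 140 mm (its y) by 50 mm high, about 0.55 kg, loose; slides under a few newtons; too wide to grip. Grey end caps, narrow grey stripes across the top; a black panel on top lies towards the contact end, its +y end (three brass contacts). Starts on the -x, -y side of its place in the jig, turned at most 0.3 rad from it. Origin: centre of its underside.
- jig: Test jig fixed to the bench: yellow rail and blue test block in an L, open towards the robot. Origin: its inner corner, on the bench. The block fills y = 0 to 60 mm, x = -90 to 0, 45 mm high (lamp 4 mm more); its face to push against is the plane y = 0. The rail runs along the jig's y axis (see rail_mid); its face to push against is the plane x = 0.
- rail_mid (a point): Middle of the top edge of the yellow rail's pushing face; axes as the jig's. The rail is 310 mm long (jig y = -250 to +60 mm), 25 mm thick (x = 0 to 25) and 30 mm high, with flat bolt heads 3 mm high on top.
- seat (a point): Where the module's origin lies when docked: 45 mm from the rail face, 70 mm from the block face (jig x = -45, y = -70 mm), on the bench; axes as the jig's, and the docked module's axes are parallel to them. Orange lines on the bench outline the place.
- tape_roll: Bystander: tan roll of tape lying flat, 90 mm across, 25 mm high, loose; origin: centre of its underside.
- screwdriver: Bystander: screwdriver with a red handle, 200 mm long, lying loose along its own x axis (handle towards -x); origin: about the middle of its length, on the bench.
- tumbler: Bystander: black drinking tumbler with a steel rim, 71 mm across at the top, 161 mm tall, loose; origin: centre of its underside.

How it is judged:
At the end, for the whole second after the job is handed in: The module lies flat and still on the bench in the jig's corner: within 3.5 mm of touching the rail and of touching the test block, parallel to the rail within 0.03 rad; the tape roll, screwdriver and tumbler are within 20 mm of where they started (x of module in the frame of jig between -0.0485 and -0.042 m and y of module in the frame of jig between -0.0735 and -0.067 m and angle between the y axis of module and the y axis of jig, either way round below 0.03 rad and height (world z) of module below 0.004 m and angle between module's own z axis and vertical below 0.03 rad and linear speed of module below 0.01 m/s and distance of each of tape_roll, screwdriver, tumbler from where it was at the start of the episode below 0.02 m).
It fails at once if the module was lifted off the bench (height (world z) of module above 0.008 m).
It fails at once if the module was tipped (angle between module's own z axis and vertical above 0.12 rad).
It fails at once if the tape roll was disturbed (distance of tape_roll from where it was at the start of the episode above 0.02 m).
It fails at once if the screwdriver was disturbed (distance of screwdriver from where it was at the start of the episode above 0.02 m).
It fails at once if the tumbler was disturbed (distance of tumbler from where it was at the start of the episode above 0.02 m).
It also fails if it takes over 48 s, if anything falls off the work surface, if the arm or the gripper's body presses on something with over 40 N, if the wrist force passes 120 N, or if a joint passes its speed limit or range.

## Working session

There is one attempt and no reset: what is moved stays moved. The work goes in short steps, Python scripts to look and compute and a tool call to move; the robot and the scene stay as the last step left them, time stands still between calls to the robot, and variables do not carry over. Pictures are saved under pics/ and viewed, at most 10 in all, crops included, and the job is handed in when it is done.

Besides the shell and the picture viewer there is one more tool, called after ">>>" by a JSON object that holds its "method" and its "body", one argument or row to a line. drive_tool: Moves the arm, as the interface text tells. Its arguments: {"type":"object","properties":{"deltas":{"type":"array"},"jaw":{"type":"number"},"force":{"type":"number"}},"required":["deltas"]}

```bash
mkdir -p pics
python3 - <<'E'
from station import manip, vision
import cv2, numpy as np, json
for n in ["scene","side"]:
    im=vision.snapshot(n); cv2.imwrite(f"pics/{n}0.png",im[:,:,::-1])
    m=vision.camera_model(n); print(n,{k:np.round(v,4).tolist() for k,v in m.items()})
s=manip.sense();print(s["t"],s["tcp_pos"],s["tool_rot"],s["force"])
E
```

```text
scene {'camera_matrix': [[617.1338, 0.0, 314.088], [0.0, 617.1338, 238.0349], [0.0, 0.0, 1.0]], 'rvec': [2.3661, 0.6484, -0.2273], 'tvec': [-0.4996, -0.1862, 1.4625]}
side {'camera_matrix': [[453.3949, 0.0, 323.2619], [0.0, 453.3949, 238.748], [0.0, 0.0, 1.0]], 'rvec': [0.4075, -2.613, 1.4238], 'tvec': [0.547, 0.1452, 0.7882]}
0.1 [6.24350285e-01 1.51623951e-04 2.30406993e-01] [ 7.07113250e-01  7.07099591e-01 -5.68428887e-04 -8.34855557e-04] [ 0.03507327 -0.19520486 -0.2813111 ]
```

View pics/scene0.png

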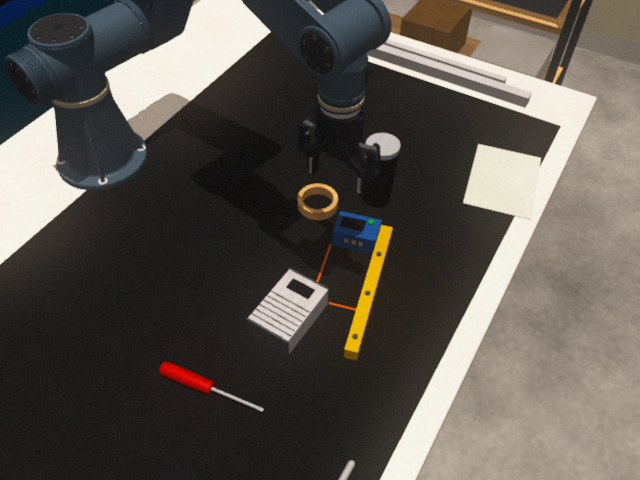

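View pics/side0.png

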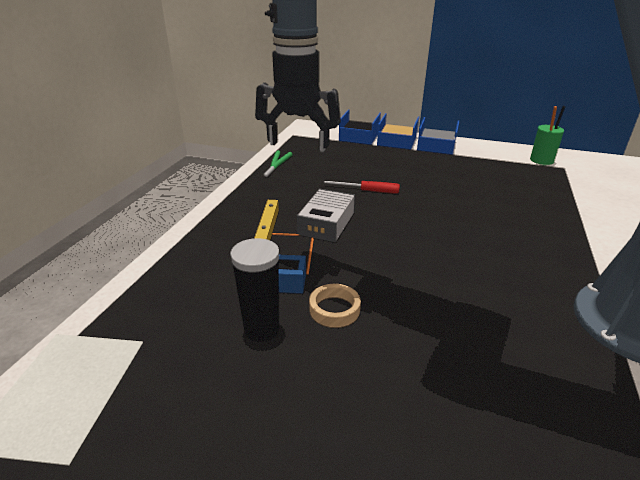

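The scene view shows the module around (290,308), the rail from (387,228) to (351,356), the block at (357,230), the tape at (318,202), the tumbler at (382,165) and the screwdriver at (210,388). In the side view the module is at (327,213), the rail at (268,222) and the block at (290,273).

```bash
cat > h.py <<'E'
import cv2, numpy as np
from station import manip, vision
def cam(n):
    m=vision.camera_model(n); K=np.array(m["camera_matrix"]); R=cv2.Rodrigues(np.array(m["rvec"],float))[0]
    return K,R,np.array(m["tvec"],float).ravel()
def ray(c,px,z):
    K,R,t=c; px=np.atleast_2d(px).astype(float)
    d=(np.linalg.inv(K)@np.c_[px,np.ones(len(px))].T).T@R; o=-R.T@t
    return o+d*((z-o[2])/d[:,2])[:,None]
def proj(c,P):
    K,R,t=c; p=(K@(R@np.atleast_2d(P).T+t[:,None])).T; return p[:,:2]/p[:,2:]
def tri(c1,p1,c2,p2):
    P=[c[0]@np.c_[c[1],c[2]] for c in (c1,c2)]
    X=cv2.triangulatePoints(P[0],P[1],np.array(p1,float).reshape(2,1),np.array(p2,float).reshape(2,1)).ravel(); return X[:3]/X[3]
def mask(im,lo,hi,roi):
    h=cv2.cvtColor(im,cv2.COLOR_RGB2HSV); m=cv2.inRange(h,lo,hi); r=np.zeros_like(m); x0,y0,x1,y1=roi; r[y0:y1,x0:x1]=m[y0:y1,x0:x1]; return r
def big(m):
    return max(cv2.findContours(m,cv2.RETR_EXTERNAL,cv2.CHAIN_APPROX_NONE)[0],key=cv2.contourArea)
def quad(cn):
    h=cv2.convexHull(cn)
    return cv2.approxPolyN(h,4,ensure_convex=True).reshape(-1,2) if hasattr(cv2,'approxPolyN') else cv2.boxPoints(cv2.minAreaRect(h))
E
python3 - <<'E'
from h import *
I={n:cv2.imread(f"pics/{n}0.png")[:,:,::-1].copy() for n in("scene","side")}
C={n:cam(n) for n in I}
rois={"scene":[(235,260,340,360),(335,215,400,365)],"side":[(290,180,365,245),(250,195,285,245)]}
for n in I:
    h=cv2.cvtColor(I[n],cv2.COLOR_RGB2HSV)
    a,b=rois[n]
    ms=mask(I[n],(0,0,60),(180,70,255),a); v=h[:,:,2][ms>0]; print(n,"V hist mod",np.histogram(v,bins=10)[0],np.histogram(v,bins=10)[1].round())
    t,_=cv2.threshold(v.reshape(-1,1).copy(),0,255,cv2.THRESH_OTSU); print("otsu",t)
    my=mask(I[n],(18,120,60),(35,255,255),b); vy=h[:,:,2][my>0]; ty,_=cv2.threshold(vy.reshape(-1,1).copy(),0,255,cv2.THRESH_OTSU); print("yel hist",np.histogram(vy,bins=8),ty)
    for nm,m,tt,z in(("mod",ms,t,.05),("rail",my,ty,.03)):
        mt=cv2.morphologyEx(((m>0)&(h[:,:,2]>tt)).astype(np.uint8)*255,cv2.MORPH_CLOSE,np.ones((5,5)))
        q=quad(big(mt)); print(n,nm,q.tolist()); P=ray(C[n],q,z); print(P.round(4).tolist(),"sides",np.linalg.norm(P-np.roll(P,-1,0),axis=1).round(4))
crops=[cv2.resize(I[n][y0:y1,x0:x1],(400,600),interpolation=cv2.INTER_CUBIC) for n,(x0,y0,x1,y1) in {"scene":(240,180,400,420),"side":(240,170,360,350)}.items()]
cv2.imwrite("pics/crop1.png",np.hstack(crops)[:,:,::-1])
E
```

```text
scene V hist mod [ 136  523   59   94  114  230  193  224  332 1521] [ 60.  77.  94. 110. 127. 144. 161. 178. 194. 211. 228.]
otsu 155.0
yel hist (array([ 119,   91,   91,   64,   42,  111,  116, 1407]), array([ 60. ,  82.5, 105. , 127.5, 150. , 172.5, 195. , 217.5, 240. ])) 165.0
scene mod [[328, 289], [288, 341], [247, 317], [289, 269]]
[[0.6601, -0.0854, 0.05], [0.655, -0.2193, 0.05], [0.5644, -0.2149, 0.05], [0.5719, -0.0829, 0.05]] sides [0.134  0.0907 0.1323 0.0883]
scene rail [[392, 227], [357, 352], [343, 349], [381, 224]]
[[0.69, 0.1339, 0.03], [0.7659, -0.1657, 0.03], [0.7415, -0.1731, 0.03], [0.6664, 0.1296, 0.03]] sides [0.3091 0.0255 0.3119 0.0239]
side V hist mod [ 77  54 275  68  91 116 109 115 465 148] [ 60.  76.  93. 109. 125. 142. 158. 174. 190. 207. 223.]
otsu 149.0
yel hist (array([ 15,  86,  47,  25,  12,  17,  24, 355]), array([ 63.  ,  84.25, 105.5 , 126.75, 148.  , 169.25, 190.5 , 211.75,
       233.  ])) 158.0
side mod [[354, 195], [336, 222], [298, 214], [319, 189]]
[[0.5652, -0.2149, 0.05], [0.5711, -0.0816, 0.05], [0.6599, -0.0884, 0.05], [0.6535, -0.2187, 0.05]] sides [0.1335 0.0891 0.1305 0.0884]
side rail [[278, 200], [266, 239], [255, 237], [267, 200]]
[[0.7414, -0.1696, 0.03], [0.6995, -0.0016, 0.03], [0.7245, -0.0015, 0.03], [0.7664, -0.1613, 0.03]] sides [0.1732 0.025  0.1652 0.0264]
```

View pics/crop1.png

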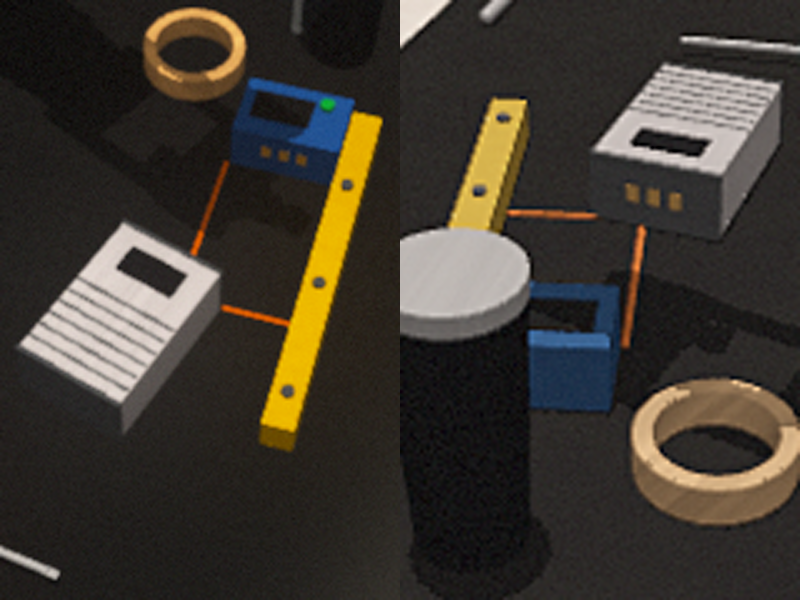

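Both views agree on the sizes at z = 0.05 for the module and 0.03 for the rail. The results are:
- Jig corner at about (0.681, 0.070), yaw 0.246.
- Module at about (0.613, -0.151), yaw -0.046.
- Seat at about (0.654, -0.008).

I'll first go to the module's -x side with the fingers spread along its long side.

>>> {"method": "drive_tool", "body": {
  "deltas": [
    [[-29, -18, 16, -0.12], [-59, -37, 32, 0], [-88, -55, 48, 0.12], [-118, -74, 64, 0.24], [-147, -92, 80, 0.36]]
  ],
  "jaw": 80
}}

```text
t: 0.52
tcp_pos: [0.5317, -0.1478, 0.1504]
tool_rot: [0.824, 0.567, -0.0, -0.0]
force: [0.7, -0.7, 0.2]
finger_gap: 0.932
gripper_force: 0.0
```

>>> {"method": "drive_tool", "body": {
  "deltas": [
    [[0, 0, 0, 0.12], [0, 0, 10, 0.24], [0, 0, 20, 0.36], [0, 0, 30, 0.48], [0, 0, 40, 0.6]]
  ]
}}

```text
t: 0.93
tcp_pos: [0.5326, -0.1471, 0.1106]
tool_rot: [0.955, 0.298, -0.0, -0.0]
force: [0.3, -0.1, 0.5]
finger_gap: 0.938
gripper_force: 0.0
```

>>> {"method": "drive_tool", "body": {
  "deltas": [
    [[0, 0, 0, 0.12], [0, 0, 0, 0.24], [0, 0, 0, 0.36], [0, 0, 0, 0.48], [0, 0, 0, 0.6]]
  ]
}}

```text
t: 1.35
tcp_pos: [0.5327, -0.1468, 0.1109]
tool_rot: [1.0, 0.002, -0.0, -0.0]
force: [-0.4, -0.2, -0.4]
finger_gap: 0.935
gripper_force: 0.0
```

>>> {"method": "drive_tool", "body": {
  "deltas": [
    [[0, 0, 30, 0.05], [0, 0, 60, 0.05], [0, 0, 80, 0.05], [0, 0, 95, 0.05], [0, 0, 100, 0.05]]
  ]
}}

```text
t: 1.77
tcp_pos: [0.5313, -0.1462, 0.0087]
tool_rot: [1.0, -0.02, -0.002, -0.001]
force: [-0.1, 0.9, 0.4]
finger_gap: 0.939
gripper_force: 0.0
```

Run:
```python
from h import *
a=vision.snapshot("scene"); b=vision.snapshot("side")
cv2.imwrite("pics/c2.png",np.hstack([cv2.resize(a[180:420,240:400],(400,600)),cv2.resize(b[170:350,240:360],(400,600))])[:,:,::-1])
s=manip.sense();print(s["tcp_pos"],s["force"])
```

```text
[ 0.53219599 -0.1465813   0.01017474] [-0.0216215  -0.23160952  0.23235976]
```

View pics/c2.png

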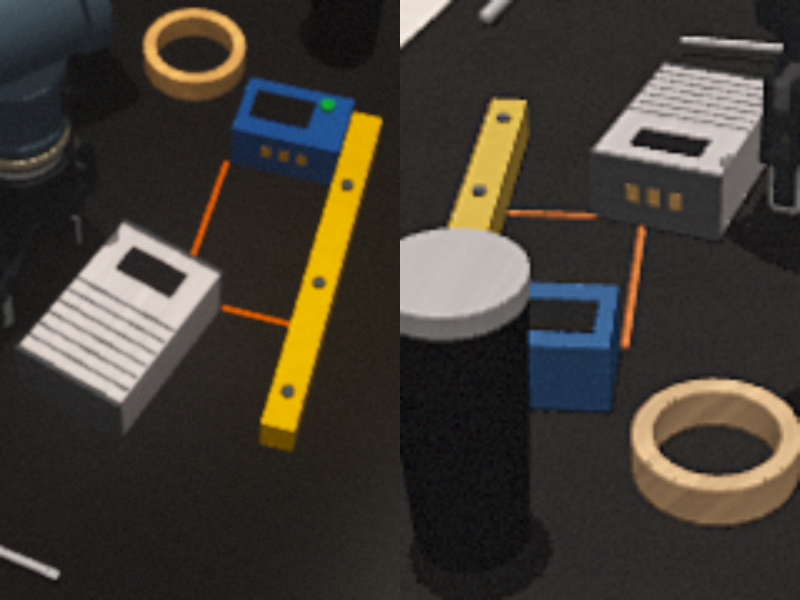

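The view shows the fingers beside the module's long side, with a gap and nothing else nearby. Next I make contact, then push while turning it to the jig's angle.

>>> {"method": "drive_tool", "body": {
  "deltas": [
    [[7, 0, 0, 0], [14, 0, 0, 0], [20, 0, 0, 0], [26, 0, 0, 0], [32, 0, 0, 0]]
  ]
}}

```text
t: 2.28
tcp_pos: [0.5635, -0.1478, 0.0121]
tool_rot: [1.0, -0.019, -0.002, -0.0]
force: [-8.0, -1.0, 4.8]
finger_gap: 0.934
gripper_force: 3.6
```

>>> {"method": "drive_tool", "body": {
  "deltas": [
    [[7, -1, 0, -0.04], [14, -2, 0, -0.08], [21, -3, 0, -0.12], [27, -3, 0, -0.15], [32, -4, 0, -0.18]]
  ]
}}

```text
t: 2.7
tcp_pos: [0.5963, -0.1457, 0.0118]
tool_rot: [0.997, 0.071, -0.001, -0.0]
force: [-5.2, -2.5, 2.3]
finger_gap: 0.935
gripper_force: 2.3
```

```bash
cat > st.py <<'E'
from h import *
O=np.array([.681,.0704]);psi=.2455
Rj=np.array([[np.cos(psi),-np.sin(psi)],[np.sin(psi),np.cos(psi)]])
def jig(p): return (np.atleast_2d(p)[:,:2]-O)@Rj
def module(n,roi):
    im=vision.snapshot(n); h=cv2.cvtColor(im,cv2.COLOR_RGB2HSV); m=mask(im,(0,0,150),(180,70,255),roi)
    m=cv2.morphologyEx(m,cv2.MORPH_OPEN,np.ones((3,3)))
    q=quad(big(cv2.morphologyEx(m,cv2.MORPH_CLOSE,np.ones((5,5))))); P=jig(ray(cam(n),q,.05)); 
    L=np.linalg.norm(P-np.roll(P,-1,0),axis=1); k=int(np.argmax(L[:2]+L[2:])); e=P[(k+1)%4]-P[k]; f=P[(k+2)%4]-P[(k+3)%4]
    e=e/np.linalg.norm(e)+f/np.linalg.norm(f); e*=np.sign(e[1]); print(n,"jig corners",(P*1e3).round(1).tolist(),"centre",(P.mean(0)*1e3).round(1),"yaw err",np.arctan2(-e[0],e[1]).round(3),"sides",(L*1e3).round(1)); return im
def tool():
    s=manip.sense(); from scipy.spatial.transform import Rotation as Ro
    X=Ro.from_quat(s["tool_rot"]).as_matrix()[:,0]; print("t",s["t"],"tcp jig mm",(jig(s["tcp_pos"])*1e3).round(1),"z",round(s["tcp_pos"][2],4),"tool x angle-psi",round(np.arctan2(X[1],X[0])-psi,3),"F",np.round(s["force"],1))
E
python3 - <<'E'
from st import *
tool(); module("scene",(235,240,380,360)); module("side",(262,180,365,260))
E
```

```text
t 2.7 tcp jig mm [[-134.7 -189.1]] z 0.0118 tool x angle-psi -0.103 F [-5.2 -2.5  2.3]
scene jig corners [[-30.4, -132.9], [-42.6, -267.2], [-142.0, -254.1], [-89.5, -126.1]] centre [ -76.1 -195.1] yaw err -0.24 sides [134.9 100.3 138.3  59.5]
side jig corners [[-109.9, -258.8], [-94.0, -125.5], [-28.1, -133.5], [-42.0, -264.2]] centre [ -68.5 -195.5] yaw err -0.113 sides [134.3  66.4 131.5  68.1]
```

>>> {"method": "drive_tool", "body": {
  "deltas": [
    [[7, 0, 0, -0.03], [14, -1, 0, -0.06], [20, -1, 0, -0.1], [25, -1, 0, -0.1], [28, -1, 0, -0.1]]
  ]
}}

```text
t: 3.22
tcp_pos: [0.6236, -0.1402, 0.0114]
tool_rot: [0.993, 0.12, -0.002, -0.001]
force: [-6.6, -1.6, 4.8]
finger_gap: 0.937
gripper_force: 3.4
```

>>> {"method": "drive_tool", "body": {
  "deltas": [
    [[1, 0, 0, 0], [2, 0, 0, 0], [3, 0, 0, 0], [4, 0, 0, 0], [4, 0, 0, 0]]
  ]
}}

```text
t: 3.63
tcp_pos: [0.6273, -0.1393, 0.0114]
tool_rot: [0.993, 0.12, -0.001, -0.0]
force: [-5.6, -1.5, 3.1]
finger_gap: 0.938
gripper_force: 2.6
```

Run:
```python
from st import *
tool(); module("scene",(235,240,380,360)); module("side",(262,180,365,260))
```

```text
t 3.6333 tcp jig mm [[-103.1 -190.4]] z 0.0114 tool x angle-psi -0.005 F [-5.6 -1.5  3.1]
scene jig corners [[-3.2, -124.7], [-3.3, -257.6], [-101.3, -257.1], [-64.4, -123.5]] centre [ -43.1 -190.7] yaw err -0.135 sides [132.9  98.  138.6  61.2]
side jig corners [[-95.6, -257.7], [-57.1, -127.0], [-3.5, -123.1], [-5.0, -250.9]] centre [ -40.3 -189.7] yaw err -0.149 sides [136.3  53.8 127.8  90.8]
```

>>> {"method": "drive_tool", "body": {
  "deltas": [
    [[1, 0, 0, 0], [2, 0, 0, 0], [3, 0, 0, 0], [3, 0, 0, 0]]
  ]
}}

```text
t: 4.07
tcp_pos: [0.6302, -0.1386, 0.0114]
tool_rot: [0.993, 0.12, -0.001, -0.0]
force: [-5.7, -1.6, 3.1]
finger_gap: 0.937
gripper_force: 2.6
```

>>> {"method": "drive_tool", "body": {
  "deltas": [
    [[1, 0, 0, 0], [1, 0, 0, 0]]
  ]
}}

```text
t: 4.23
tcp_pos: [0.6311, -0.1384, 0.0114]
tool_rot: [0.993, 0.12, -0.002, -0.0]
force: [-6.0, -2.2, 3.9]
finger_gap: 0.941
gripper_force: 2.7
```

>>> {"method": "drive_tool", "body": {
  "deltas": [
    [[1, 0, 0, 0], [1, 0, 0, 0]]
  ]
}}

```text
t: 4.4
tcp_pos: [0.6311, -0.1384, 0.0114]
tool_rot: [0.993, 0.12, -0.002, -0.0]
force: [-7.6, -2.6, 4.2]
finger_gap: 0.937
gripper_force: 3.9
```

>>> {"method": "drive_tool", "body": {
  "deltas": [
    [[1, 0, 0, 0], [1, 0, 0, 0]]
  ]
}}

```text
t: 4.57
tcp_pos: [0.6311, -0.1384, 0.0114]
tool_rot: [0.993, 0.12, -0.004, -0.001]
force: [-9.3, -3.0, 6.5]
finger_gap: 0.939
gripper_force: 5.1
```

Rail contact is confirmed: motion stopped while the force rose. Now I lift clear and go round to the module's -y end.

>>> {"method": "drive_tool", "body": {
  "deltas": [
    [[-12, 0, -5, 0], [-25, 0, -40, 0], [-25, 0, -80, 0], [0, 30, -90, 0], [14, 68, -90, 0]]
  ]
}}

```text
t: 4.98
tcp_pos: [0.6682, -0.1992, 0.1068]
tool_rot: [0.993, 0.121, 0.004, 0.002]
force: [2.5, -0.1, 0.8]
finger_gap: 0.937
gripper_force: 0.0
```

>>> {"method": "drive_tool", "body": {
  "deltas": [
    [[18, 20, 0, -0.12], [35, 40, 0, -0.24], [35, 40, 0, -0.36], [35, 40, 0, -0.48], [35, 40, 0, -0.6]]
  ],
  "jaw": 52
}}

```text
t: 5.4
tcp_pos: [0.7091, -0.2317, 0.1012]
tool_rot: [0.912, 0.41, 0.001, 0.001]
force: [-0.2, -0.0, 0.9]
finger_gap: 0.609
gripper_force: 0.0
```

>>> {"method": "drive_tool", "body": {
  "deltas": [
    [[0, 0, 0, -0.12], [0, 0, 0, -0.24], [0, 0, 0, -0.36], [0, 0, 0, -0.48], [0, 0, 0, -0.6]]
  ]
}}

```text
t: 5.82
tcp_pos: [0.7089, -0.2312, 0.1015]
tool_rot: [0.75, 0.662, 0.001, 0.001]
force: [-1.3, -0.2, 0.3]
finger_gap: 0.609
gripper_force: 0.0
```

>>> {"method": "drive_tool", "body": {
  "deltas": [
    [[0, 0, 0, -0.12], [0, 0, 0, -0.24], [0, 0, 0, -0.36], [0, 0, 0, -0.37]]
  ]
}}

```text
t: 6.15
tcp_pos: [0.7087, -0.2311, 0.1015]
tool_rot: [0.617, 0.787, 0.001, 0.001]
force: [0.6, -0.4, -1.1]
finger_gap: 0.609
gripper_force: 0.0
```

Run:
```python
from st import *
tool(); im=module("scene",(245,240,372,360)); module("side",(278,180,365,260))
c=cam("scene")
print("screwdriver tip/handle jig",(jig(ray(c,[[262,409],[160,368]],.01))*1e3).round(), "tape",(jig(ray(c,[[318,202]],.025))*1e3).round())
cv2.imwrite("pics/c3.png",cv2.resize(im[180:420,220:400],(600,600*240//180))[:600,:,::-1])
```

```text
t 6.15 tcp jig mm [[ -46.4 -299.2]] z 0.1015 tool x angle-psi 1.567 F [ 0.6 -0.4 -1.1]
scene jig corners [[-1.4, -124.1], [0.8, -179.9], [-33.2, -194.6], [-48.5, -123.7]] centre [ -20.6 -155.6] yaw err 0.127 sides [55.8 37.1 72.6 47.1]
side jig corners [[-85.7, -173.4], [-89.3, -129.4], [-18.5, -124.2], [-1.8, -240.2]] centre [ -48.8 -166.8] yaw err 1.271 sides [ 44.2  71.1 117.2 107.3]
screwdriver tip/handle jig [[-105. -391.]
 [-305. -370.]] tape [[-146.   88.]]
```

View pics/c3.png

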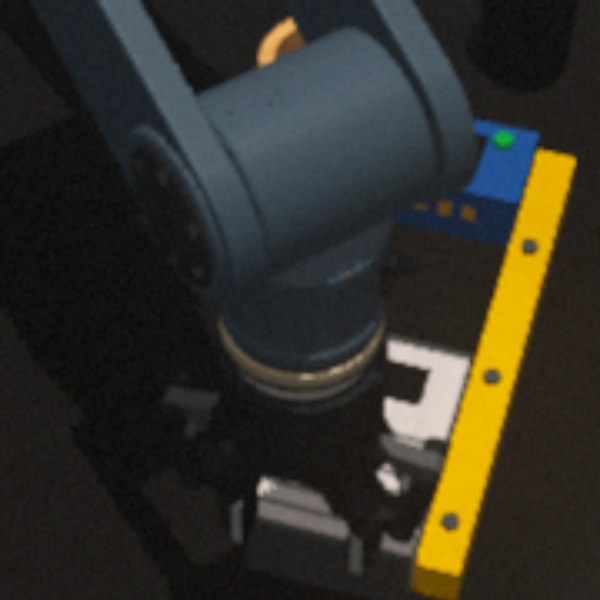

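The scene view shows the gripper just beyond the module's -y end, with the module's right edge along the rail (contact end at jig y ≈ -124 mm). The screwdriver is well clear at y ≈ -391. Now I descend and push along the rail.

>>> {"method": "drive_tool", "body": {
  "deltas": [
    [[0, 0, 30, 0], [0, 0, 60, 0], [0, 0, 78, 0], [0, 0, 87, 0], [0, 0, 90, 0]]
  ]
}}

```text
t: 6.67
tcp_pos: [0.7067, -0.2306, 0.0089]
tool_rot: [0.618, 0.786, -0.0, -0.002]
force: [0.3, -1.0, -0.8]
finger_gap: 0.613
gripper_force: 0.0
```

>>> {"method": "drive_tool", "body": {
  "deltas": [
    [[6, 0, 0, 0], [12, 0, 0, 0], [18, 0, 0, 0], [24, 0, 0, 0], [30, 0, 0, 0]]
  ]
}}

```text
t: 7.08
tcp_pos: [0.7018, -0.203, 0.0131]
tool_rot: [0.617, 0.787, -0.0, 0.002]
force: [-0.1, -5.2, 1.3]
finger_gap: 0.607
gripper_force: 2.3
```

>>> {"method": "drive_tool", "body": {
  "deltas": [
    [[6, 0, 0, 0], [12, 0, 0, 0], [18, 0, 0, 0], [24, 0, 0, 0], [30, 0, 0, 0]]
  ]
}}

```text
t: 7.5
tcp_pos: [0.6948, -0.1751, 0.0131]
tool_rot: [0.617, 0.787, -0.001, 0.003]
force: [0.3, -5.8, 2.6]
finger_gap: 0.607
gripper_force: 3.0
```

>>> {"method": "drive_tool", "body": {
  "deltas": [
    [[6, 0, 0, 0], [13, 0, 0, 0], [20, 0, 0, 0], [27, 0, 0, 0], [34, 0, 0, 0]]
  ]
}}

```text
t: 7.92
tcp_pos: [0.6866, -0.1422, 0.0131]
tool_rot: [0.617, 0.787, -0.001, 0.003]
force: [0.6, -6.6, 3.1]
finger_gap: 0.603
gripper_force: 3.3
```

>>> {"method": "drive_tool", "body": {
  "deltas": [
    [[7, 0, 0, 0], [14, 0, 0, 0], [21, 0, 0, 0], [27, 0, 0, 0], [32, 0, 0, 0]]
  ]
}}

```text
t: 8.33
tcp_pos: [0.6788, -0.1109, 0.013]
tool_rot: [0.617, 0.787, -0.001, 0.003]
force: [-0.4, -7.6, 2.0]
finger_gap: 0.607
gripper_force: 3.4
```

Run:
```python
from st import *
tool(); im=module("scene",(245,215,380,360)); b=module("side",(274,190,355,270))
cv2.imwrite("pics/c4.png",np.hstack([cv2.resize(im[180:420,220:400],(400,533)),cv2.resize(b[180:330,245:358],(400,533))])[:,:,::-1])
```

```text
t 8.3333 tcp jig mm [[ -46.2 -175.3]] z 0.013 tool x angle-psi 1.567 F [-0.4 -7.6  2. ]
scene jig corners [[-1.1, -24.5], [-0.1, -121.3], [-24.6, -94.1], [-37.9, -24.8]] centre [-15.9 -66.2] yaw err 0.1 sides [96.8 36.6 70.5 36.9]
side jig corners [[-84.4, -87.9], [-89.8, -28.1], [-30.7, 13.9], [-16.1, -82.9]] centre [-55.2 -46.2] yaw err 0.12 sides [60.  72.5 97.8 68.5]
```

View pics/c4.png

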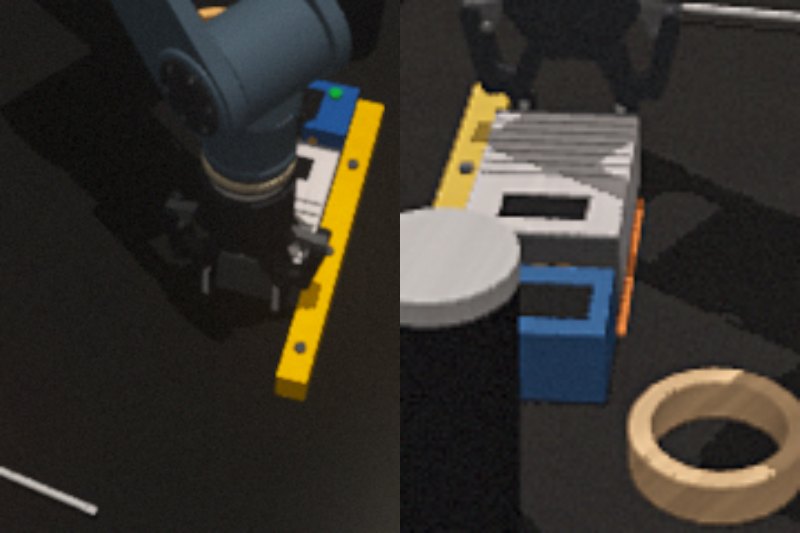

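The module lies along the rail with its contact end about 24 mm from the block. The last stretch goes slowly.

>>> {"method": "drive_tool", "body": {
  "deltas": [
    [[5, 0, 0, 0], [10, 0, 0, 0], [14, 0, 0, 0], [17, 0, 0, 0], [19, 0, 0, 0]]
  ]
}}

```text
t: 8.85
tcp_pos: [0.6744, -0.0926, 0.0129]
tool_rot: [0.617, 0.787, -0.001, 0.002]
force: [0.2, -8.0, 4.3]
finger_gap: 0.61
gripper_force: 3.8
```

>>> {"method": "drive_tool", "body": {
  "deltas": [
    [[1, 0, 0, 0], [2, 0, 0, 0], [3, 0, 0, 0], [4, 0, 0, 0], [4, 0, 0, 0]]
  ]
}}

```text
t: 9.27
tcp_pos: [0.6737, -0.0894, 0.013]
tool_rot: [0.617, 0.787, -0.001, 0.003]
force: [0.2, -8.4, 3.5]
finger_gap: 0.61
gripper_force: 4.2
```

>>> {"method": "drive_tool", "body": {
  "deltas": [
    [[1, 0, 0, 0], [1, 0, 0, 0]]
  ]
}}

```text
t: 9.43
tcp_pos: [0.6737, -0.0894, 0.013]
tool_rot: [0.616, 0.787, -0.001, 0.004]
force: [0.1, -11.3, 2.8]
finger_gap: 0.606
gripper_force: 5.2
```

>>> {"method": "drive_tool", "body": {
  "deltas": [
    [[1, 0, 0, 0], [1, 0, 0, 0]]
  ]
}}

```text
t: 9.6
tcp_pos: [0.6739, -0.0893, 0.013]
tool_rot: [0.616, 0.788, -0.001, 0.004]
force: [-0.0, -12.5, 2.8]
finger_gap: 0.606
gripper_force: 6.3
```

It has stopped against the block with the force rising. I back off, lift to the side and check.

>>> {"method": "drive_tool", "body": {
  "deltas": [
    [[-12, 0, 0, 0], [-30, 0, -5, 0], [-40, 0, -40, 0], [-50, 0, -80, 0], [-60, -10, -110, 0]]
  ]
}}

```text
t: 10.02
tcp_pos: [0.6787, -0.1461, 0.1238]
tool_rot: [0.617, 0.787, 0.001, 0.001]
force: [1.5, 0.1, 1.0]
finger_gap: 0.608
gripper_force: 0.0
```

>>> {"method": "drive_tool", "body": {
  "deltas": [
    [[-20, -30, -20, 0], [-40, -55, -40, 0], [-60, -80, -60, 0], [-80, -110, -70, 0], [-100, -140, -70, 0]]
  ]
}}

```text
t: 10.43
tcp_pos: [0.5649, -0.2779, 0.1949]
tool_rot: [0.617, 0.787, 0.001, 0.003]
force: [0.4, -1.3, 0.1]
finger_gap: 0.609
gripper_force: 0.0
```

Run:
```python
from st import *
tool(); im=module("scene",(245,215,380,360)); b=module("side",(274,190,355,270))
cv2.imwrite("pics/c5.png",np.hstack([cv2.resize(im[180:420,220:400],(400,533)),cv2.resize(b[180:330,245:358],(400,533))])[:,:,::-1])
```

```text
t 10.4333 tcp jig mm [[-197.3 -309.7]] z 0.1949 tool x angle-psi 1.565 F [ 0.4 -1.3  0.1]
scene jig corners [[0.0, -2.5], [-0.5, -135.9], [-88.7, -135.7], [-89.9, -1.8]] centre [-44.8 -69. ] yaw err 0.003 sides [133.4  88.2 133.9  90. ]
side jig corners [[-88.6, -137.9], [-89.7, -7.2], [-30.2, 10.6], [-8.0, -136.3]] centre [-54.1 -67.7] yaw err 0.079 sides [130.8  62.1 148.6  80.7]
```

View pics/c5.png

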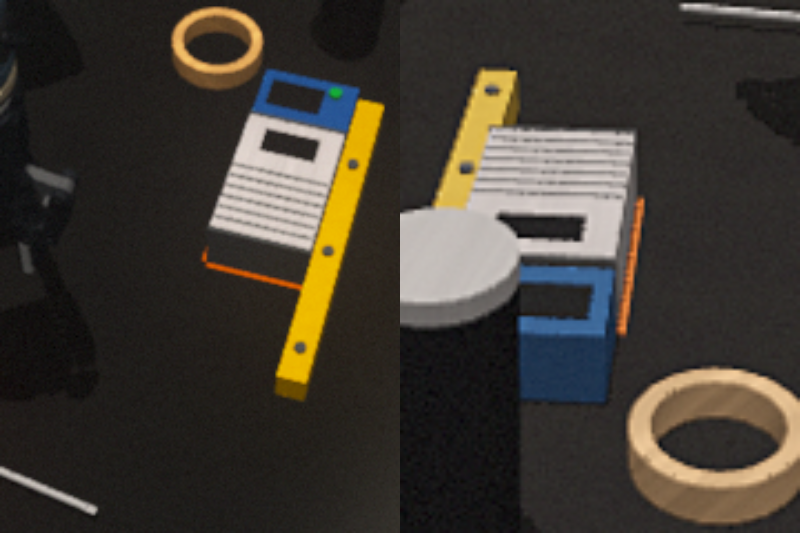

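The scene view shows the module flush along the rail and against the block: centre (-44.8, -69.0) mm in the jig frame, yaw error 0.003 rad. The tape and screwdriver look unmoved. Handing in.

```bash
python3 -c "
from station import manip; print(manip.sign_off())"
```

```text
the job is handed in; nothing more can be done
None
```

I pushed the module into the jig corner and handed the job in: the last camera check put it at jig (-44.8, -69.0) mm, within about 1 mm of the seat and 0.003 rad off parallel, and the tape roll, screwdriver and tumbler were never touched.

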